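# Top up the plate feeder by touch, weigh it down and start it

## Robot

A 7-joint arm with a two-finger parallel gripper is mounted at the origin on the work surface; the furniture and walls round the work are solid. World frame = base frame: x ahead of the robot, y to its left, z up, the work surface at z = 0. Lengths are in m, angles in rad, forces in N, time in s.
With the tool pointing down it reaches from about 0.35 to 0.9 m from the base axis. Payload 8.1 kg.
Tool frame: the origin (TCP) lies at the very end of the fingers, on their centre line; the grasp point (between the pads) lies 19 mm behind it (grasp_offset is the distance from the TCP to the grasp point, in m); z points along the fingers, y is the line along which they close (so a half turn about z gives the same grasp; the last joint's range is limited). The gripper opens to 92 mm and grips with 3 to 60 N. Pads are 19 mm wide; open, the fingers measure 130 mm over their backs; the gripper's body (75 mm by 190 mm) begins 47 mm behind the grasp point.
Start: joints at [-1.268, 0.434, 0.025, 1.573, -0.012, 1.134, -0.075], TCP at [0.247, 0.574, 0.227] pointing down, gripper open.
Joint ranges: [-2.62, 2.62], [-0.44, 2.09], [-1.27, 1.32], [0.08, 2.57], [-1.32, 4.46], [0.12, 2], [-2.74, 2.74]. Speed limits (rad/s): [2.22, 2.22, 3.01, 3.01, 3.14, 3.14, 3.14].

## Interface

Orientations are given as a rotation vector (axis times angle).
In Python, from cell import observe, get_image, camera_params, sign_off, silhouettes, grasp_offset gives the robot as it stands. The module is installed in compiled form; this text tells all that it offers.
- The arm moves only by the tool jog_arm, never from a script. Its argument "motion" is a list that holds one entry, the list of rows, each a list of 7 numbers: the shift along the tool's x, y, z in m, then the turn, a rotation vector about the tool's x, y, z in rad, then the closure, from -1 (fully open) to 1 (shut), so that 0 is half open. In form: [[[dx, dy, dz, wx, wy, wz, hand], ...]]. A call has 1 to 10 rows; each row is the pose to reach, as a shift and turn from the pose commanded when the call began, along the tool's axes at that moment; what a row does not reach only later rows make up. A row lasts 1/12 s, in which the tool goes at most 41.7 mm and 7.16 degrees, less where a joint would pass 70% of its speed; a pose out of reach is approached as far as the arm can. A call with a gripper value outside its range is refused whole. The fingers move at their own pace and stop on an object; "force" is the grip in N (left out, the last holds). Time passes only in rows, so rows that repeat a pose let the fingers close. It gives the time, the measured TCP pose, the force, the opening and the grip force at its end, in the units of the state.
- observe(): the state, without advancing time (a new reading comes with each control period).
- get_image(name): name is "side" or "top" or "wrist"; returns the picture (400x640x3 uint8, red, green, blue); there is no depth.
- camera_params(name): a dict with "vertical_fov" (degrees; the focal length in pixels is half the picture's height over the tangent of half this angle, whatever the lens; pixels are square), "cx", "cy" (the principal point, pixels), "dist_coeffs" ([k1, k2, p1, p2, k3] as OpenCV has them; the pictures are not rectified), "T" (4x4, takes a point from camera to world coordinates). Camera axes: x right, y down, z forward; pixel columns grow to the right and rows downward; lengths in m; the calibration is good to about 2 mm. A picture is of the moment at which its call begins: read the wrist's pose just before it. camera_params takes no time and is no camera call; for the wrist camera it gives the pose at the moment of the call.
- sign_off(): hands the job in; it is judged then, once.
Trained networks look in the newest picture that a camera, given by its name, has taken for a name from the list of things; names that differ only in an ending like _2 or _b are one class to them, and where a whole thing is asked for, a point or a joint stands for the part that bears it (a point fixed in the world has none). Each returns a list of dicts, best first, with "p" (0 to 1); they miss things now and then, are a little off and sometimes report something else, mostly with a low value. They report only what shows in the picture. A call takes as long as a camera call. They do not tell look-alikes from the thing itself.
- silhouettes(query, camera): "mask" (400x640 bool, what is visible of it) and "pixel" ([column, row] in pixels, amid what is visible of it).
The state is a dict: "clock": time; "joints": joint angles; "dq": joint speeds; "joint_efforts": joint torques, N m; "position": TCP position; "ee_rot": TCP orientation; "force": force on the tool from outside, world axes, zero at the start; "ft_torque": the same for the moment, N m; "width": opening from 0.0 (shut) to 1.0 (fully open); "gripper_force": force on a finger pad.
Only numpy, scipy, OpenCV 4.12 (cv2) and the standard library are available. Lean on these libraries where they do the work, as an engineer would, in place of code of your own. Each camera call takes 0.05 s, during which the arm holds its last target. There are 200 camera calls.

## Task

Put every loose aluminium plate on the bench onto the pile that stands out of the grey feeder, one on another, each stud up, flat and square on the pile, and then the dark hold-down weight with the red knob upright on the stud of the topmost plate; nobody knows how high the pile stands, so feel for its top and let a plate or the weight go only when it rests there, never dropping it onto the pile. Then slide the yellow safety catch on the blue control box fully open, press the red start button it uncovers all the way down, and slide the catch fully shut again; leave the other things on the bench where they are.

Things in the scene. Friction and masses are not known exactly. Their poses are not given: they have to be found in the camera images.
- feeder: the plate feeder: a grey fixed box 130 (x) by 118 (y) by 45 mm high, left or right of the robot, turned up to 0.25 rad. A clamped, unmovable pile of plates like the loose ones stands out of it, centred and square with it. The pile's height differs each time and is not reported: its top face (below the stud) is 10 to 52 mm above the box's top. Origin: centre of the underside, at bench level; z up.
- feed_axis (a point): the point on the top face of the feeder's box (45 mm above the bench) through which the middle line of the pile runs
- control_box: the feeder's control box: a blue fixed box 100 mm (x) by 150 mm (y) and 40 mm high, on the side the feeder is not. On top two aluminium rails 29 mm either side of its middle line run along its y and carry the yellow safety catch (a shutter) over the red start button. Origin: centre of the underside; z up. Turned up to 0.25 rad.
- catch (a joint): how far the yellow safety catch has been slid, m: 0 = closed, covering the button; 0.06 = fully open, 60 mm along the control box's +y. It stays where it is left; about 1.5 N of friction. It is a plate 64 mm (x) by 46 mm (y), 4 mm thick, 62 to 66 mm above the bench.
- catch_grip (a point): middle of the top of the black upright grip fin on the catch, 91 mm above the bench (moves with the catch). The fin is 10 mm thick along the control box's y, 26 mm wide along its x and stands 25 mm above the yellow plate; it can be pinched from above.
- start_button (a joint): travel of the red start button, m: 0 = up, 0.006 = fully down; it is sprung and takes about 5 N to push fully down
- start_button_top (a point): middle of the top of the red start button, 28 mm across, 62 mm above the bench when up and level with the catch's underside; black collar 44 mm across, its top 10 mm lower than the button's; the rails at each side (inner faces 52 mm apart) stand 61.5 mm above the bench. It is pressed straight down.
- gauge_set: bystander: step gauges in a beech cradle 45x110x38 mm, loose; origin at the centre of the underside
- swab_jar: bystander: glass jar of swabs 53 mm across, 81 mm high, loose; origin at the centre of the underside
- plate_1: loose aluminium stacking plate 80 (its x) by 62 (its y) by 12 mm, 0.09 to 0.18 kg, with two blue spots and a dark round stud 30 mm across, 4 mm high, bevelled, on top; the stud fits with 3 mm of play all round into the 36 mm square recess under the next plate. Lies flat on the white band (z = 0) or the mat behind it (z = 0.006). 4 or 5 are present. Origin: centre of its underside.
- plate_2: loose aluminium stacking plate 80 (its x) by 62 (its y) by 12 mm, 0.09 to 0.18 kg, with two blue spots and a dark round stud 30 mm across, 4 mm high, bevelled, on top; the stud fits with 3 mm of play all round into the 36 mm square recess under the next plate. Lies flat on the white band (z = 0) or the mat behind it (z = 0.006). 4 or 5 are present. Origin: centre of its underside.
- plate_3: loose aluminium stacking plate 80 (its x) by 62 (its y) by 12 mm, 0.09 to 0.18 kg, with two blue spots and a dark round stud 30 mm across, 4 mm high, bevelled, on top; the stud fits with 3 mm of play all round into the 36 mm square recess under the next plate. Lies flat on the white band (z = 0) or the mat behind it (z = 0.006). 4 or 5 are present. Origin: centre of its underside.
- plate_4: loose aluminium stacking plate 80 (its x) by 62 (its y) by 12 mm, 0.09 to 0.18 kg, with two blue spots and a dark round stud 30 mm across, 4 mm high, bevelled, on top; the stud fits with 3 mm of play all round into the 36 mm square recess under the next plate. Lies flat on the white band (z = 0) or the mat behind it (z = 0.006). 4 or 5 are present. Origin: centre of its underside.
- plate_5: loose aluminium stacking plate 80 (its x) by 62 (its y) by 12 mm, 0.09 to 0.18 kg, with two blue spots and a dark round stud 30 mm across, 4 mm high, bevelled, on top; the stud fits with 3 mm of play all round into the 36 mm square recess under the next plate. Lies flat on the white band (z = 0) or the mat behind it (z = 0.006). 4 or 5 are present. Origin: centre of its underside.
- weight: the hold-down weight: a dark steel disc 54 mm across and 18 mm high with an upright red knob 18 mm across on it, 42 mm high in all, about 0.4 kg; stands on the pale near edge of the green mat (z = 0.006) on the robot's right. Origin: centre of the underside; z up. On the pile it stands on the topmost plate's stud.
Mind the look-alikes: they are no part of the job. Leave any orange look-alike of the plate_2 alone.

How it is judged:
By the outcome, as a careful person would: the job done as asked, in the order asked, and still so for the second after the job is handed in, with the robot touching nothing.
Of plate_1, plate_2, plate_3, plate_4, plate_5 only 4 to 5 are there at a start; the rules pass over those that are not, and their reading is None.
At some moment in a run one of plate_1, plate_2, plate_3, plate_4, plate_5 may be knocked a few centimetres aside while the robot is not near it.
It also fails if it takes over 210 s, if anything falls off the work surface, if the arm or the gripper's body presses on something with over 40 N, if the wrist force passes 120 N, or if a joint passes its speed limit or range.

## Working session

There is one attempt and no reset: what is moved stays moved. The work goes in short steps, Python scripts to look and compute and a tool call to move; the robot and the scene stay as the last step left them, time stands still between calls to the robot, and variables do not carry over. Pictures are saved under pics/ and viewed, at most 14 in all, crops included, and the job is handed in when it is done.

Besides the shell and the picture viewer there is one more tool, called after "Emit:" as a command line: name --argument value ..., lists and objects as JSON in quotes. jog_arm: Moves the arm, as the interface text tells. Its arguments: {"type":"object","properties":{"motion":{"type":"array"},"force":{"type":"number"}},"required":["motion"]}

```bash
mkdir -p pics
cat > h.py <<'E'
import numpy as np, cv2
from cell import *
from scipy.spatial.transform import Rotation as R
def K(n,p=None):
    p=p or camera_params(n); f=200/np.tan(np.radians(p['vertical_fov'])/2)
    return np.array([[f,0,p['cx']],[0,f,p['cy']],[0,0,1]]),np.array(p['dist_coeffs'],float),np.array(p['T'])
def back(uv,z,cam):
    k,d,T=cam
    q=cv2.undistortPoints(np.array(uv,float).reshape(-1,1,2),k,d).reshape(-1,2)
    r=np.c_[q,np.ones(len(q))]@T[:3,:3].T; o=T[:3,3]
    return o+r*((z-o[2])/r[:,2])[:,None]
def proj(P,cam):
    k,d,T=cam; Ti=np.linalg.inv(T)
    return cv2.projectPoints(np.array(P,float).reshape(-1,1,3),cv2.Rodrigues(Ti[:3,:3])[0],Ti[:3,3],k,d)[0].reshape(-1,2)
def save(n,im): cv2.imwrite('pics/'+n+'.png',np.ascontiguousarray(im[:,:,::-1]))
E
python3 - <<'E'
from h import *
print(observe(),grasp_offset if not callable(grasp_offset) else grasp_offset())
for n in('top','side'):
    save(n+'0',get_image(n)); c=K(n); print(n,c[0][0,0],c[1],c[2].round(3).tolist())
E
```

```text
{'clock': 0.0, 'joints': array([-1.26761054,  0.43519656,  0.02498927,  1.57407269, -0.011598  ,
        1.13400284, -0.07511066]), 'dq': array([ 1.45946423e-03, -3.54339890e-04,  4.90819692e-04,  4.76609430e-04,
       -9.97756980e-04,  5.77657778e-04, -4.13881539e-05]), 'joint_efforts': array([-2.14533502e-04, -6.67855239e+01,  9.84815173e-01, -3.14462042e+01,
       -6.04557199e-02,  4.26945125e-02,  1.55036096e-04]), 'position': array([0.24657701, 0.57376023, 0.22597102]), 'ee_rot': array([-6.33154420e-01, -3.07696110e+00,  2.39648434e-03]), 'force': array([ 0.27550763, -0.20313767,  0.37192279]), 'ft_torque': array([-0.0582107 , -0.00138012, -0.06533879]), 'gripper_force': 0.0, 'width': 1.000259627323899} 0.0188
top 371.83588227768456 [-0.07003319  0.          0.          0.          0.        ] [[0.021, -0.995, 0.096, 0.443], [-1.0, -0.021, 0.0, -0.027], [0.002, -0.096, -0.995, 1.054], [0.0, 0.0, 0.0, 1.0]]
side 422.98892769915483 [-0.02627074  0.          0.          0.          0.        ] [[0.997, 0.014, -0.071, 0.623], [0.068, -0.506, 0.86, -1.068], [-0.024, -0.862, -0.506, 0.718], [0.0, 0.0, 0.0, 1.0]]
```

View pics/top0.png

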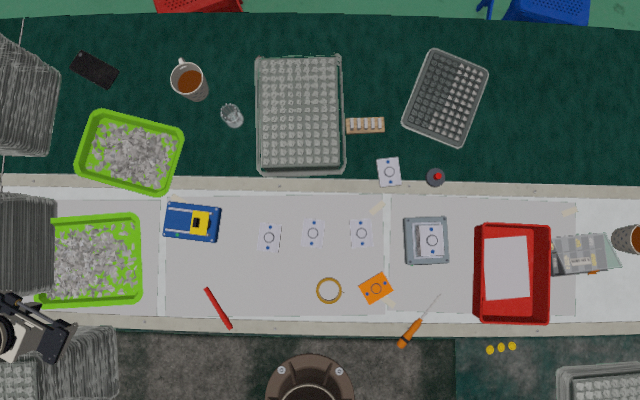

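View pics/side0.png

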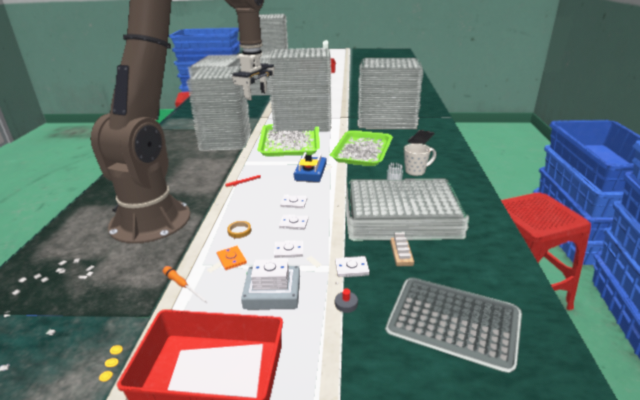

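```bash
cat >> h.py <<'E'
def rect(mask,z,cam):
    m=mask.astype(np.uint8); c=max(cv2.findContours(m,0,cv2.CHAIN_APPROX_NONE)[0],key=cv2.contourArea).reshape(-1,2)
    P=back(c,z,cam)[:,:2]; (x,y),(w,h),a=cv2.minAreaRect((P*1000).astype(np.float32))
    if w<h: w,h,a=h,w,a+90
    a=(a+90)%180-90   # long axis direction from world x, deg
    return round(x),round(y),round(w),round(h),round(a,1)
E
python3 - <<'E'
from h import *
c=K('top'); get_image('top')
for q,z in(('plate_1',.012),('weight',.024),('feeder',.045),('control_box',.04),('catch',.066),('swab_jar',.08),('gauge_set',.038)):
    for s in silhouettes(q,'top'):
        if s['p']>.2: print(q,round(s['p'],2),np.round(s['pixel']),s['mask'].sum(),rect(s['mask'],z,c), back([s['pixel']],z,c)[0].round(3))
c=K('side'); get_image('side')
for s in silhouettes('plate_1','side'): print('side',round(s['p'],2),np.round(s['pixel']),s['mask'].sum(),back([s['pixel']],.01,c)[0].round(3))
E
```

```text
plate_1 0.91 [266. 238.] 597 (439, 123, 77, 63, -6.4) [0.435 0.132 0.012]
plate_1 0.84 [390. 171.] 624 (630, -211, 81, 66, 1.4) [ 0.633 -0.217  0.012]
plate_1 0.69 [373. 286.] 646 (305, -177, 78, 65, -59.6) [ 0.309 -0.169  0.012]
plate_1 0.62 [311. 232.] 642 (452, 2, 81, 63, -5.2) [0.457 0.005 0.012]
plate_1 0.61 [362. 230.] 611 (455, -135, 79, 63, 6.0) [ 0.463 -0.137  0.012]
weight 0.55 [438. 180.] 267 (615, -341, 52, 49, -88.7) [ 0.61  -0.35   0.024]
weight 0.37 [199. 222.] 433 (475, 319, 69, 52, -1.8) [0.476 0.317 0.024]
feeder 0.95 [415. 238.] 1436 (441, -308, 136, 129, 2.4) [ 0.446 -0.278  0.045]
control_box 0.94 [192. 224.] 1987 (477, 332, 157, 100, 84.5) [0.47  0.331 0.04 ]
control_box 0.52 [268. 240.] 641 (439, 118, 78, 64, -7.5) [0.432 0.122 0.04 ]
catch 0.68 [201. 223.] 423 (474, 304, 63, 50, -5.5) [0.472 0.298 0.066]
catch 0.57 [391. 170.] 589 (620, -201, 75, 59, 6.2) [ 0.626 -0.208  0.066]
swab_jar 0.96 [231. 117.] 399 (763, 225, 71, 50, 30.7) [0.761 0.227 0.08 ]
gauge_set 0.82 [365. 122.] 598 (757, -140, 109, 47, -85.6) [ 0.767 -0.14   0.038]
side 0.8 [294. 222.] 362 [ 0.455 -0.002  0.01 ]
side 0.65 [352. 267.] 599 [ 0.631 -0.21   0.01 ]
side 0.63 [287. 246.] 490 [ 0.451 -0.124  0.01 ]
side 0.6 [293. 200.] 291 [0.436 0.126 0.01 ]
side 0.57 [229. 258.] 517 [ 0.301 -0.187  0.01 ]
```

Emit:
jog_arm --motion '[[[-0.28,-0.27,0,0,0,-0.295,-1],[-0.28,-0.27,0,0,0,-0.295,-1],[-0.28,-0.27,0,0,0,-0.295,-1],[-0.28,-0.27,0,0,0,-0.295,-1],[-0.28,-0.27,0,0,0,-0.295,-1],[-0.28,-0.27,0,0,0,-0.295,-1],[-0.28,-0.27,0,0,0,-0.295,-1],[-0.28,-0.27,0,0,0,-0.295,-1],[-0.28,-0.27,0,0,0,-0.295,-1],[-0.28,-0.27,0,0,0,-0.295,-1]]]'

```text
clock: 1.43
position: [0.3994, 0.2096, 0.2271]
ee_rot: [0.184, 3.135, -0.002]
force: [-0.0, 0.0, -0.1]
width: 1.002
gripper_force: 0.0
```

```bash
cat >> h.py <<'E'
def to(x,y,z,yaw):
    """tool-frame shift and turn to TCP (m) with tool-y at yaw deg from world y, pointing down"""
    o=observe(); r=R.from_rotvec(o['ee_rot']); t=np.radians(yaw)
    g=R.from_matrix(np.array([[-np.cos(t),-np.sin(t),0],[-np.sin(t),np.cos(t),0],[0,0,-1.]]))
    d=r.inv().apply(np.array([x,y,z])-o['position']); w=(r.inv()*g).as_rotvec()
    print('to',d.round(4),w.round(4),'t',round(o['clock'],2))
E
python3 - <<'E'
from h import *
c=K('wrist'); print(observe()['position'],c[0][0,0],c[2].round(3).tolist())
save('w0',get_image('wrist'))
for s in silhouettes('plate_1','wrist')+silhouettes('control_box','wrist'):print(s['p'],s['pixel'],rect(s['mask'],.012,c))
to(.439,.123,.2,-6.4)
E
```

```text
[0.39939043 0.20958217 0.22708329] 307.2473857477601 [[0.116, 0.957, 0.264, 0.329], [0.993, -0.112, -0.032, 0.217], [-0.002, 0.266, -0.964, 0.385], [0.0, 0.0, 0.0, 1.0]]
0.9 [70.9, 225.3] (425, -131, 74, 29, 83.7)
0.6 [168.9, 228.1] (453, 4, 82, 68, -4.0)
0.6 [254.0, 213.5] (439, 124, 82, 64, -4.9)
0.6 [10.1, 136.7] (314, -150, 101, 55, -21.8)
0.96 [427.8, 218.2] (481, 344, 164, 106, 83.9)
to [-0.0512 -0.0864  0.027 ] [ 0.0006  0.0005 -0.0023] t 1.58
```

View pics/w0.png

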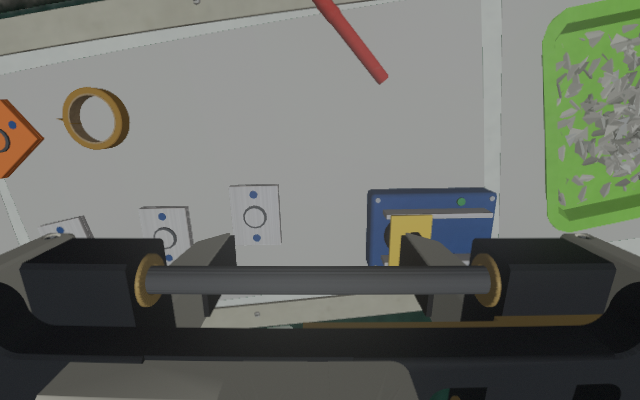

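Emit:
jog_arm --motion '[[[-0.094,-0.075,0.097,0,0,0,-1],[-0.094,-0.075,0.097,0,0,0,-1],[-0.094,-0.075,0.097,0,0,0,-1],[-0.094,-0.075,0.097,0,0,0,-1],[-0.094,-0.075,0.097,0,0,0,-1],[-0.094,-0.075,0.097,0,0,0,-1]]]'

```text
clock: 2.08
position: [0.4821, 0.1312, 0.1286]
ee_rot: [-0.175, -3.134, 0.001]
force: [-0.1, 0.1, 0.3]
width: 1.0
gripper_force: 0.0
```

```bash
cat >> h.py <<'E'
def spots(z,near,n=None,r=.06):
    """blue-spot pairs within r of near(x,y): midpoint mm, separation mm, angle of pair from world x"""
    c=K('wrist'); im=get_image('wrist')
    if n: save(n,im)
    hsv=cv2.cvtColor(np.ascontiguousarray(im),cv2.COLOR_RGB2HSV)
    m=cv2.inRange(hsv,(95,90,40),(130,255,255))
    k,_,st,ce=cv2.connectedComponentsWithStats(m)
    b=[ce[i] for i in range(1,k) if 12<st[i,4]<600]
    if len(b)<2: print('blobs',b); return
    P=back(b,z,c)[:,:2]
    for i in range(len(b)):
        for j in range(i):
            d=P[i]-P[j]; mid=(P[i]+P[j])/2; s=np.hypot(*d)
            if .02<s<.08 and np.hypot(*(mid-near))<r: print('pair mid',(mid*1000).round(1),'sep',(s*1000).round(1),'ang',((np.degrees(np.arctan2(d[1],d[0]))+90)%180-90).round(1),np.round(b[i]),np.round(b[j]))
E
python3 - <<'E'
from h import *
print(observe()['position'])
spots(.012,(.439,.123),'w1')
for s in silhouettes('plate_1','wrist'):print(s['p'],s['pixel'],rect(s['mask'],.012,K('wrist')))
to(.439,.123,.004,-5.5)
E
```

```text
[0.48212763 0.13116966 0.12856004]
pair mid [440.2 122.5] sep 58.2 ang -5.4 [305. 185.] [303. 120.]
0.87 [42.4, 197.1] (457, -129, 79, 72, 6.1)
0.8 [178.2, 181.4] (455, 4, 81, 66, -5.5)
0.55 [302.8, 146.3] (440, 124, 81, 62, -5.2)
to [ 0.0417 -0.0145  0.126 ] [ 0.001  -0.0003 -0.0126] t 2.18
```

View pics/w1.png

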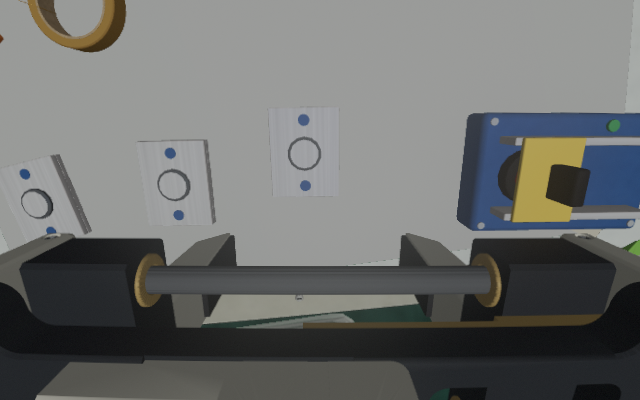

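Emit:
jog_arm --motion '[[[0.041,-0.015,0.05,0,0,-0.012,-1],[0.041,-0.015,0.09,0,0,-0.012,-1],[0.041,-0.015,0.115,0,0,-0.012,-1],[0.041,-0.015,0.125,0,0,-0.012,-1],[0.041,-0.015,0.125,0,0,-0.012,-1],[0.041,-0.015,0.125,0,0,-0.012,-1],[0.041,-0.015,0.125,0,0,-0.012,-1]]]'

```text
clock: 2.77
position: [0.4413, 0.1218, 0.0063]
ee_rot: [0.153, 3.135, 0.003]
force: [0.0, 0.4, 0.3]
width: 1.002
gripper_force: 0.0
```

Emit:
jog_arm --motion '[[[0,0,0,0,0,0,-1],[0,0,0,0,0,0,1],[0,0,0,0,0,0,1],[0,0,0,0,0,0,1],[0,0,0,0,0,0,1],[0,0,0,0,0,0,1],[0,0,0,0,0,0,1],[0,0,0,0,0,0,1]]]' --force 25

```text
clock: 3.43
position: [0.4404, 0.1206, 0.0049]
ee_rot: [0.155, 3.137, 0.001]
force: [-0.4, 1.0, 5.4]
width: 0.673
gripper_force: 25.0
```

Emit:
jog_arm --motion '[[[0,0,-0.04,0,0,0,1],[0,0,-0.08,0,0,0,1],[0,0,-0.12,0,0,0,1],[-0.02,-0.03,-0.15,0,0,0,1],[-0.03,-0.07,-0.19,0,0,-0.02,1],[-0.04,-0.11,-0.195,0,0,-0.04,1],[-0.05,-0.15,-0.195,0,0,-0.06,1],[-0.06,-0.19,-0.195,0,0,-0.08,1],[-0.07,-0.23,-0.195,0,0,-0.1,1],[-0.08,-0.27,-0.195,0,0,-0.12,1]]]'

```text
clock: 4.27
position: [0.4903, -0.1431, 0.1997]
ee_rot: [0.035, -3.141, -0.0]
force: [2.0, 0.6, -1.1]
width: 0.671
gripper_force: 25.0
```

Emit:
jog_arm --motion '[[[-0.01,-0.04,0,0,0,-0.02,1],[-0.02,-0.08,0,0,0,-0.02,1],[-0.026,-0.12,0,0,0,-0.02,1],[-0.026,-0.15,0,0,0,-0.02,1],[-0.026,-0.15,0,0,0,-0.02,1],[-0.026,-0.15,0,0,0,-0.02,1],[-0.026,-0.15,0,0,0,-0.02,1]]]'

```text
clock: 4.85
position: [0.5195, -0.2896, 0.1989]
ee_rot: [0.064, -3.14, -0.002]
force: [1.3, 1.8, -1.2]
width: 0.67
gripper_force: 25.0
```

Run:
```python
from h import *
o=observe();print(o['position'],o['force'],o['width'])
for z in(.06,.08,.1): spots(z,(.441,-.308),'w2')
for s in silhouettes('feeder','wrist'):print(s['p'],s['pixel'],rect(s['mask'],.045,K('wrist')))
```

```text
[ 0.51949835 -0.28962334  0.19894895] [ 1.29775249  1.83716651 -1.16061373] 0.6704880037125036
pair mid [ 440.3 -314.2] sep 63.9 ang 3.4 [297. 143.] [295.  71.]
pair mid [ 440.9 -312.9] sep 59.8 ang 3.3 [296. 143.] [294.  71.]
pair mid [ 497.6 -300.5] sep 58.0 ang 21.7 [318. 202.] [296. 143.]
pair mid [ 441.5 -311.5] sep 55.4 ang 3.4 [296. 142.] [294.  70.]
pair mid [ 494.3 -299.9] sep 54.2 ang 21.7 [318. 202.] [296. 142.]
0.65 [332.8, 104.5] (441, -313, 131, 117, 3.3)
```

View pics/w2.png

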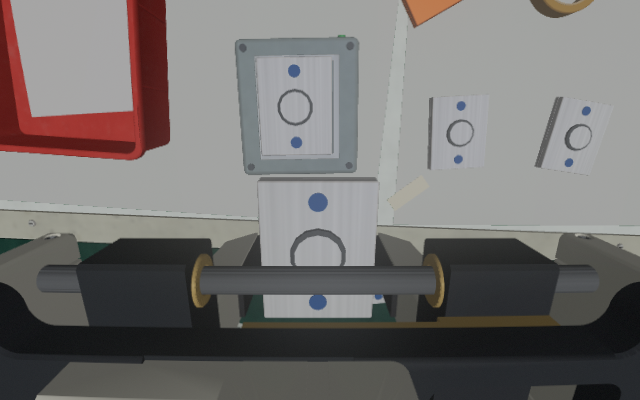

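```bash
cat >> h.py <<'E'
def held(dz=.007):
    "held plate's centre relative to TCP, in tool x,y mm"
    c=K('wrist'); o=observe(); im=get_image('wrist')
    m=cv2.inRange(cv2.cvtColor(np.ascontiguousarray(im),cv2.COLOR_RGB2HSV),(95,90,40),(130,255,255)); m[:185]=0; m[325:]=0; m[:,:270]=0;m[:,365:]=0
    k,_,st,ce=cv2.connectedComponentsWithStats(m)
    b=[ce[i] for i in range(1,k) if st[i,4]>60]
    P=back(b,o['position'][2]+dz,c)-o['position']
    print('held',(R.from_rotvec(o['ee_rot']).inv().apply(P)*1000).round(1),(R.from_rotvec(o['ee_rot']).inv().apply(P.mean(0))*1000).round(1))
E
python3 - <<'E'
from h import *
held(); to(.441,-.3126,.110,3.35)
E
```

```text
held [[ 29.6  -1.3  -7. ]
 [-28.3  -1.4  -7. ]] [ 0.6 -1.4 -7. ]
to [ 0.0802 -0.0201  0.0897] [ 0.0005  0.0002 -0.0154] t 5.1
```

Emit:
jog_arm --motion '[[[0.04,-0.01,0.0,0,0,-0.015,1],[0.0797,-0.0195,0.02,0,0,-0.015,1],[0.0797,-0.0195,0.05,0,0,-0.015,1],[0.0797,-0.0195,0.08,0,0,-0.015,1],[0.0797,-0.0195,0.091,0,0,-0.015,1],[0.0797,-0.0195,0.092,0,0,-0.015,1],[0.0797,-0.0195,0.092,0,0,-0.015,1],[0.0797,-0.0195,0.092,0,0,-0.015,1]]]'

```text
clock: 5.77
position: [0.4425, -0.3135, 0.109]
ee_rot: [-0.09, 3.139, -0.002]
force: [0.2, 0.1, -1.4]
width: 0.67
gripper_force: 25.0
```

Run:
```python
from h import *
print(observe()['position'],observe()['force']); to(.4415,-.312,.1,3.35)
```

```text
[ 0.44254041 -0.3135153   0.10904585] [ 0.17660655  0.08349391 -1.42916251]
to [0.001  0.0016 0.009 ] [-0.0011  0.0018 -0.0014] t 5.77
```

Emit:
jog_arm --motion '[[[0.001,0.0015,0.003,0,0,0,1],[0.001,0.0015,0.006,0,0,0,1],[0.001,0.0015,0.008,0,0,0,1],[0.001,0.0015,0.0095,0,0,0,1],[0.001,0.0015,0.0105,0,0,0,1],[0.001,0.0015,0.0115,0,0,0,1],[0.001,0.0015,0.012,0,0,0,1]]]'

```text
clock: 6.35
position: [0.4401, -0.3118, 0.0956]
ee_rot: [0.088, -3.14, -0.0]
force: [-0.4, 1.0, -1.4]
width: 0.672
gripper_force: 25.0
```

Emit:
jog_arm --motion '[[[-0.001,0,0.001,0,0,0,1],[-0.001,0,0.0015,0,0,0,1],[-0.001,0,0.002,0,0,0,1],[-0.001,0,0.0025,0,0,0,1],[-0.001,0,0.003,0,0,0,1],[-0.001,0,0.003,0,0,0,1]]]'

```text
clock: 6.85
position: [0.441, -0.3117, 0.0926]
ee_rot: [0.088, -3.14, -0.0]
force: [-0.4, 0.4, -1.3]
width: 0.669
gripper_force: 25.0
```

Emit:
jog_arm --motion '[[[0,0,0.0005,0,0,0,1],[0,0,0.001,0,0,0,1],[0,0,0.0015,0,0,0,1],[0,0,0.002,0,0,0,1],[0,0,0.0025,0,0,0,1],[0,0,0.003,0,0,0,1],[0,0,0.003,0,0,0,1]]]'

```text
clock: 7.43
position: [0.4412, -0.3118, 0.0915]
ee_rot: [-0.088, 3.139, 0.001]
force: [-7.8, 5.3, 24.8]
width: 0.67
gripper_force: 25.0
```

Emit:
jog_arm --motion '[[[0,0,-0.001,0,0,0,1],[0,0,-0.0015,0,0,0,1],[0,0,-0.0015,0,0,0,1]]]'

```text
clock: 7.68
position: [0.4412, -0.3118, 0.0917]
ee_rot: [-0.088, 3.14, -0.0]
force: [-1.7, 0.8, 8.1]
width: 0.672
gripper_force: 25.0
```

Emit:
jog_arm --motion '[[[0,0,0,0,0,0,0],[0,0,0,0,0,0,-0.6],[0,0,0,0,0,0,-1],[0,0,0,0,0,0,-1],[0,0,-0.03,0,0,0,-1],[0,0,-0.07,0,0,0,-1],[-0.04,0,-0.107,0,0,0,-1],[-0.08,0,-0.107,0,0,0,-1],[-0.08,0,-0.107,0,0,0,-1],[-0.08,0,-0.107,0,0,0,-1]]]'

```text
clock: 8.52
position: [0.5249, -0.3058, 0.1985]
ee_rot: [-0.095, 3.138, -0.001]
force: [0.7, -0.2, 0.3]
width: 1.0
gripper_force: 0.0
```

Run:
```python
from h import *
print(observe()['position'],observe()['force'])
spots(.0987,(.441,-.312),'w3',.02)
spots(.012,(.455,-.135),None,.02)
to(.455+.065,-.135,.199,6)
```

```text
[ 0.52487545 -0.30580023  0.19846296] [ 0.7321491  -0.21649285  0.26061342]
pair mid [ 440.5 -313.3] sep 58.1 ang 3.1 [316. 137.] [317.  61.]
pair mid [ 457.3 -135.5] sep 58.0 ang 6.0 [475. 160.] [479. 107.]
to [-0.0092  0.1718 -0.0017] [ 0.0004 -0.0015 -0.0479] t 8.62
```

View pics/w3.png

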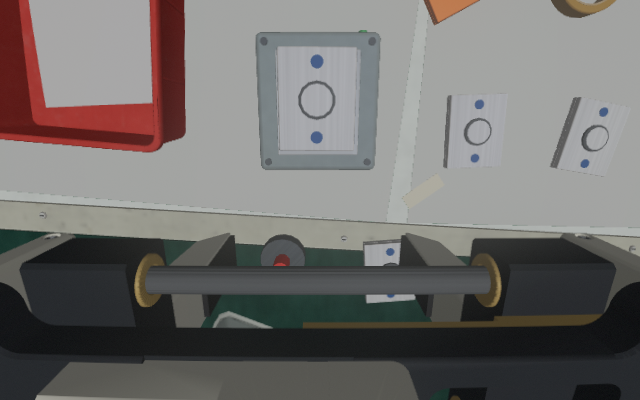

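Emit:
jog_arm --motion '[[[0.01,0.04,0,0,0,-0.048,-1],[0.03,0.08,0,0,0,-0.048,-1],[0.045,0.12,0.02,0,0,-0.048,-1],[0.0575,0.155,0.05,0,0,-0.048,-1],[0.0575,0.1745,0.08,0,0,-0.048,-1],[0.0575,0.1745,0.12,0,0,-0.048,-1],[0.0575,0.1745,0.15,0,0,-0.048,-1],[0.0575,0.1745,0.165,0,0,-0.048,-1],[0.0575,0.1745,0.165,0,0,-0.048,-1],[0.0575,0.1745,0.165,0,0,-0.048,-1]]]'

```text
clock: 9.45
position: [0.452, -0.1368, 0.0327]
ee_rot: [0.161, -3.135, -0.0]
force: [-0.1, -0.4, 1.5]
width: 0.999
gripper_force: 0.0
```

Run:
```python
from h import *
print(observe()['position'])
to(.4573,-.1347,.003,6)
```

```text
[ 0.4520074  -0.13681314  0.03272899]
to [-0.0056  0.0015  0.0297] [ 0.0004 -0.0029 -0.002 ] t 9.45
```

Emit:
jog_arm --motion '[[[-0.0045,0.0015,0.015,0,0,0,-1],[-0.0045,0.0015,0.026,0,0,0,-1],[-0.0045,0.0015,0.029,0,0,0,-1],[-0.0045,0.0015,0.029,0,0,0,-1],[-0.0045,0.0015,0.029,0,0,0,-1]]]'

```text
clock: 9.87
position: [0.4584, -0.1348, 0.0053]
ee_rot: [-0.162, 3.136, -0.0]
force: [0.3, -0.5, 0.2]
width: 0.999
gripper_force: 0.0
```

Emit:
jog_arm --motion '[[[0,0,0.001,0,0,0,-1],[0,0,0.001,0,0,0,0],[0,0,0.001,0,0,0,1],[0,0,0.001,0,0,0,1],[0,0,0.001,0,0,0,1],[0,0,0.001,0,0,0,1],[0,0,0.001,0,0,0,1],[0,0,0.001,0,0,0,1]]]'

```text
clock: 10.53
position: [0.4581, -0.1343, 0.0032]
ee_rot: [-0.164, 3.137, 0.0]
force: [-0.7, 0.1, 2.5]
width: 0.669
gripper_force: 25.0
```

Emit:
jog_arm --motion '[[[0,0,-0.04,0,0,0,1],[0,0,-0.08,0,0,0,1],[0.005,-0.02,-0.12,0,0,0.02,1],[0.013,-0.06,-0.135,0,0,0.049,1],[0.02,-0.1,-0.135,0,0,0.049,1],[0.028,-0.14,-0.135,0,0,0.049,1],[0.035,-0.175,-0.135,0,0,0.049,1],[0.035,-0.175,-0.135,0,0,0.049,1],[0.035,-0.175,-0.135,0,0,0.049,1],[0.035,-0.175,-0.125,0,0,0.049,1]]]'

```text
clock: 11.37
position: [0.442, -0.3121, 0.1288]
ee_rot: [-0.085, 3.139, -0.001]
force: [1.6, 0.4, -1.9]
width: 0.673
gripper_force: 25.0
```

Run:
```python
from h import *
print(observe()['position'],observe()['force'])
to(.4414,-.312,.110,3.3)
```

```text
[ 0.44203957 -0.31214286  0.12880342] [ 1.64637788  0.43655463 -1.90879032]
to [0.0007 0.0002 0.0188] [-0.0004  0.0017 -0.0032] t 11.37
```

Emit:
jog_arm --motion '[[[0,0,0.01,0,0,0,1],[0,0,0.018,0,0,0,1],[0,0,0.021,0,0,0,1],[0,0,0.023,0,0,0,1],[0,0,0.024,0,0,0,1],[0,0,0.024,0,0,0,1]]]'

```text
clock: 11.87
position: [0.4416, -0.3117, 0.1041]
ee_rot: [0.087, -3.14, -0.0]
force: [-0.4, 0.3, -1.2]
width: 0.675
gripper_force: 25.0
```

Emit:
jog_arm --motion '[[[0,0,0.0005,0,0,0,1],[0,0,0.001,0,0,0,1],[0,0,0.0015,0,0,0,1],[0,0,0.002,0,0,0,1],[0,0,0.0025,0,0,0,1],[0,0,0.0025,0,0,0,1]]]'

```text
clock: 12.37
position: [0.4415, -0.3121, 0.102]
ee_rot: [-0.087, 3.14, -0.0]
force: [-0.3, 0.3, 2.5]
width: 0.67
gripper_force: 25.0
```

Emit:
jog_arm --motion '[[[0,0,0.0005,0,0,0,0],[0,0,0.0,0,0,0,-0.6],[0,0,0.0,0,0,0,-1],[0,0,0.0,0,0,0,-1],[0,0,-0.03,0,0,0,-1],[-0.01,0.02,-0.06,0,0,0,-1],[-0.02,0.06,-0.07,0,0,0.02,-1],[-0.03,0.1,-0.07,0,0,0.04,-1],[-0.04,0.14,-0.07,0,0,0.06,-1],[-0.06,0.18,-0.07,0,0,0.08,-1]]]'

```text
clock: 13.2
position: [0.4892, -0.1299, 0.172]
ee_rot: [-0.042, -3.141, -0.001]
force: [-0.2, 0.6, 0.2]
width: 1.002
gripper_force: 0.0
```

Emit:
jog_arm --motion '[[[-0.005,0.04,0,0,0,0.04,-1],[-0.015,0.08,0,0,0,0.07,-1],[-0.025,0.12,0,0,0,0.072,-1],[-0.025,0.13,0,0,0,0.072,-1],[-0.025,0.13,0,0,0,0.072,-1],[-0.025,0.13,0,0,0,0.072,-1]]]'

```text
clock: 13.7
position: [0.5183, -0.0022, 0.1715]
ee_rot: [-0.149, -3.138, 0.001]
force: [-1.9, -0.7, -0.8]
width: 1.001
gripper_force: 0.0
```

Run:
```python
from h import *
print(observe()['position'],observe()['force'])
spots(.012,(.453,.003),None,.03)
to(.453,.003,.03,-5.4)
```

```text
[ 0.51832568 -0.00218935  0.17148975] [-1.87672394 -0.74393832 -0.7662262 ]
pair mid [4.55e+02 2.00e-01] sep 58.1 ang -5.5 [315. 155.] [315.  95.]
to [0.0655 0.0003 0.1416] [-0.0008 -0.0002 -0.0031] t 13.75
```

Emit:
jog_arm --motion '[[[0.035,-0.002,0.02,0,0,0,-1],[0.0635,-0.002,0.06,0,0,0,-1],[0.0635,-0.002,0.1,0,0,0,-1],[0.0635,-0.002,0.135,0,0,0,-1],[0.0635,-0.002,0.1415,0,0,0,-1],[0.0635,-0.002,0.1415,0,0,0,-1],[0.0635,-0.002,0.1415,0,0,0,-1]]]'

```text
clock: 14.33
position: [0.4558, 0.0005, 0.0312]
ee_rot: [0.156, 3.137, -0.001]
force: [0.8, -0.0, -0.3]
width: 1.003
gripper_force: 0.0
```

Run:
```python
from h import *
print(observe()['position'])
to(.455,.0005,.003,-5.5)
```

```text
[0.45575926 0.00045809 0.03117653]
to [ 0.0008 -0.      0.0282] [-0.0004  0.0003 -0.0031] t 14.33
```

Emit:
jog_arm --motion '[[[0,0,0.018,0,0,0,-1],[0,0,0.025,0,0,0,-1],[0,0,0.028,0,0,0,-1],[0,0,0.028,0,0,0,-0.4],[0,0,0.028,0,0,0,1],[0,0,0.028,0,0,0,1],[0,0,0.028,0,0,0,1],[0,0,0.028,0,0,0,1],[0,0,0.028,0,0,0,1],[0,0,0.028,0,0,0,1]]]'

```text
clock: 15.17
position: [0.4553, 0.0018, 0.0026]
ee_rot: [0.152, 3.137, 0.0]
force: [-2.2, 0.7, 7.2]
width: 0.671
gripper_force: 25.0
```

Emit:
jog_arm --motion '[[[0,0,-0.04,0,0,0,1],[0,0,-0.08,0,0,0,1],[0,-0.02,-0.12,0,0,-0.02,1],[-0.002,-0.06,-0.145,0,0,-0.04,1],[-0.004,-0.1,-0.145,0,0,-0.06,1],[-0.006,-0.14,-0.145,0,0,-0.08,1],[-0.008,-0.18,-0.145,0,0,-0.1,1],[-0.01,-0.22,-0.145,0,0,-0.12,1],[-0.012,-0.26,-0.145,0,0,-0.14,1],[-0.014,-0.29,-0.145,0,0,-0.154,1]]]'

```text
clock: 16.0
position: [0.4397, -0.292, 0.1473]
ee_rot: [0.088, -3.14, 0.002]
force: [0.7, -0.2, -0.9]
width: 0.673
gripper_force: 25.0
```

Emit:
jog_arm --motion '[[[-0.002,-0.024,0,0,0,0,1],[-0.002,-0.024,0,0,0,0,1],[-0.002,-0.024,0,0,0,0,1]]]'

```text
clock: 16.25
position: [0.4436, -0.3134, 0.1468]
ee_rot: [0.085, -3.14, 0.0]
force: [-0.4, 1.1, -1.8]
width: 0.672
gripper_force: 25.0
```

Run:
```python
from h import *
print(observe()['position'],observe()['force'])
to(.441,-.312,.116,3.3)
```

```text
[ 0.44358928 -0.31341306  0.14682494] [-0.36265986  1.06716196 -1.80198731]
to [0.0025 0.0016 0.0308] [-0.0001 -0.0008 -0.0034] t 16.25
```

Settle and approach to 3 mm above the expected contact.

Emit:
jog_arm --motion '[[[0.0015,0.001,0.01,0,0,0,1],[0.0015,0.001,0.02,0,0,0,1],[0.0015,0.001,0.026,0,0,0,1],[0.0015,0.001,0.028,0,0,0,1],[0.0015,0.001,0.0295,0,0,0,1],[0.0015,0.001,0.03,0,0,0,1],[0.0015,0.001,0.03,0,0,0,1]]]'

```text
clock: 16.83
position: [0.4429, -0.3111, 0.1172]
ee_rot: [-0.09, 3.14, -0.0]
force: [-0.7, -0.2, -2.1]
width: 0.673
gripper_force: 25.0
```

Emit:
jog_arm --motion '[[[0.0018,-0.0008,0.0,0,0,0,1],[0.0018,-0.0008,0.001,0,0,0,1],[0.0018,-0.0008,0.002,0,0,0,1],[0.0018,-0.0008,0.0025,0,0,0,1],[0.0018,-0.0008,0.003,0,0,0,1],[0.0018,-0.0008,0.0035,0,0,0,1],[0.0018,-0.0008,0.004,0,0,0,1],[0.0018,-0.0008,0.0045,0,0,0,1],[0.0018,-0.0008,0.0045,0,0,0,1]]]'

```text
clock: 17.58
position: [0.4411, -0.3121, 0.1133]
ee_rot: [-0.09, 3.14, 0.0]
force: [-2.1, 1.0, 7.8]
width: 0.669
gripper_force: 25.0
```

Emit:
jog_arm --motion '[[[0,0,0.0,0,0,0,0],[0,0,0.0,0,0,0,-0.6],[0,0,0.0,0,0,0,-1],[0,0,0.0,0,0,0,-1],[0,0,-0.03,0,0,0,-1],[-0.02,0.01,-0.05,0,0,0,-1],[-0.06,0.02,-0.057,0,0,0.0,-1],[-0.1,0.03,-0.057,0,0,0.02,-1],[-0.14,0.04,-0.057,0,0,0.03,-1],[-0.18,0.055,-0.057,0,0,0.03,-1]]]'

```text
clock: 18.42
position: [0.6184, -0.2473, 0.17]
ee_rot: [-0.04, 3.14, -0.001]
force: [0.1, -1.4, -0.5]
width: 0.998
gripper_force: 0.0
```

Emit:
jog_arm --motion '[[[-0.04,0.015,0,0,0,0,-1],[-0.079,0.03,0,0,0,0,-1],[-0.079,0.03,0,0,0,0,-1],[-0.079,0.03,0,0,0,0,-1],[-0.079,0.03,0,0,0,0,-1]]]'

```text
clock: 18.83
position: [0.6943, -0.2155, 0.1689]
ee_rot: [0.043, -3.14, 0.001]
force: [-0.4, -0.1, 0.6]
width: 1.001
gripper_force: 0.0
```

Run:
```python
from h import *
print(observe()['position'],observe()['force'])
spots(.018,(.63,-.21),'w4',.04)
for s in silhouettes('weight','wrist'):print(s['p'],s['pixel'],rect(s['mask'],.024,K('wrist')))
to(.63,-.211,.04,1.4)
```

```text
[ 0.69434261 -0.21548325  0.16890272] [-0.44628852 -0.089703    0.56087806]
pair mid [ 631.9 -211.8] sep 58.1 ang 8.2 [328. 157.] [321.  96.]
0.71 [188.6, 109.2] (618, -342, 56, 53, 87.0)
to [0.0633 0.0074 0.1298] [-0.0007 -0.0007  0.0007] t 18.93
```

View pics/w4.png

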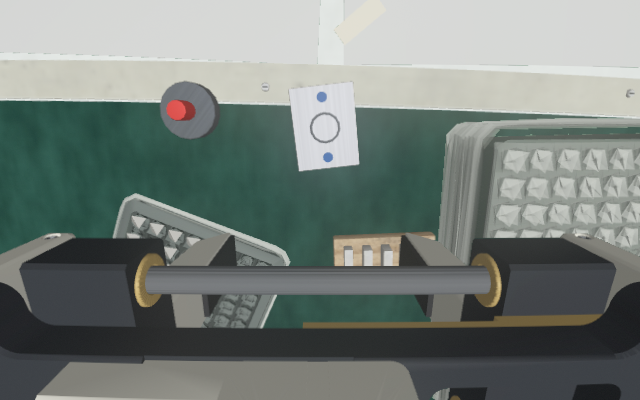

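Emit:
jog_arm --motion '[[[0.03,0.007,0.02,0,0,-0.06,-1],[0.0614,0.007,0.06,0,0,-0.117,-1],[0.0614,0.007,0.1,0,0,-0.117,-1],[0.0614,0.007,0.125,0,0,-0.117,-1],[0.0614,0.007,0.13,0,0,-0.117,-1],[0.0614,0.007,0.13,0,0,-0.117,-1],[0.0614,0.007,0.13,0,0,-0.117,-1]]]'

```text
clock: 19.52
position: [0.634, -0.2109, 0.0414]
ee_rot: [-0.225, 3.132, -0.001]
force: [0.4, -0.4, 0.6]
width: 0.997
gripper_force: 0.0
```

Run:
```python
from h import *
print(observe()['position'])
to(.6319,-.2113,.0095,8.2)
```

```text
[ 0.63399747 -0.21085683  0.04143208]
to [ 0.0022 -0.0001  0.0319] [-0.001   0.0017  0.0001] t 19.52
```

Emit:
jog_arm --motion '[[[0.0015,0,0.018,0,0,0,-1],[0.0015,0,0.027,0,0,0,-1],[0.0015,0,0.031,0,0,0,-1],[0.0015,0,0.031,0,0,0,-0.4],[0.0015,0,0.031,0,0,0,1],[0.0015,0,0.031,0,0,0,1],[0.0015,0,0.031,0,0,0,1],[0.0015,0,0.031,0,0,0,1],[0.0015,0,0.031,0,0,0,1],[0.0015,0,0.031,0,0,0,1]]]'

```text
clock: 20.35
position: [0.6321, -0.2102, 0.0092]
ee_rot: [-0.226, 3.133, -0.0]
force: [-0.1, 0.4, 4.3]
width: 0.671
gripper_force: 25.0
```

Emit:
jog_arm --motion '[[[0,0,-0.04,0,0,0,1],[0,0,-0.08,0,0,0,1],[0.02,-0.01,-0.12,0,0,0.02,1],[0.06,-0.02,-0.15,0,0,0.04,1],[0.1,-0.035,-0.15,0,0,0.06,1],[0.14,-0.05,-0.15,0,0,0.085,1],[0.18,-0.065,-0.15,0,0,0.085,1],[0.2,-0.0735,-0.15,0,0,0.085,1],[0.203,-0.0735,-0.15,0,0,0.085,1],[0.203,-0.0735,-0.15,0,0,0.085,1]]]'

```text
clock: 21.18
position: [0.4388, -0.3135, 0.159]
ee_rot: [0.085, -3.14, -0.0]
force: [0.1, 0.4, -1.8]
width: 0.674
gripper_force: 25.0
```

Emit:
jog_arm --motion '[[[0,0,0.01,0,0,0,1],[0,0,0.02,0,0,0,1],[0,0,0.024,0,0,0,1],[0,0,0.024,0,0,0,1]]]'

```text
clock: 21.52
position: [0.4414, -0.3105, 0.1326]
ee_rot: [0.096, -3.137, -0.003]
force: [-0.5, 0.4, -1.1]
width: 0.67
gripper_force: 25.0
```

Run:
```python
from h import *
print(observe()['position'],observe()['force'])
to(.441,-.312,.1259,3.3)
```

```text
[ 0.4414352  -0.3104876   0.13261268] [-0.50236568  0.38590109 -1.05926795]
to [ 0.0005 -0.0015  0.0067] [ 0.0018 -0.0028  0.0036] t 21.52
```

Emit:
jog_arm --motion '[[[0,-0.001,0.002,0,0,0,1],[0,-0.001,0.003,0,0,0,1],[0,-0.001,0.004,0,0,0,1],[0,-0.001,0.0045,0,0,0,1],[0,-0.001,0.005,0,0,0,1],[0,-0.001,0.0055,0,0,0,1]]]'

```text
clock: 22.02
position: [0.4415, -0.3131, 0.1293]
ee_rot: [-0.093, 3.14, -0.0]
force: [-0.2, 1.2, -1.5]
width: 0.67
gripper_force: 25.0
```

Emit:
jog_arm --motion '[[[0,0.001,0.0005,0,0,0,1],[0,0.001,0.001,0,0,0,1],[0,0.001,0.0015,0,0,0,1],[0,0.001,0.002,0,0,0,1],[0,0.001,0.0025,0,0,0,1],[0,0.001,0.003,0,0,0,1],[0,0.001,0.0035,0,0,0,1],[0,0.001,0.004,0,0,0,1],[0,0.001,0.004,0,0,0,1]]]'

```text
clock: 22.77
position: [0.4414, -0.312, 0.1258]
ee_rot: [-0.093, 3.14, 0.0]
force: [-2.2, 2.4, 7.5]
width: 0.671
gripper_force: 25.0
```

Emit:
jog_arm --motion '[[[0,0,0.0,0,0,0,0],[0,0,0.0,0,0,0,-0.6],[0,0,0.0,0,0,0,-1],[0,0,0.0,0,0,0,-1],[0,0,-0.03,0,0,0,-1],[0,0,-0.07,0,0,0,-1],[-0.04,0.0,-0.11,0,0,0,-1],[-0.08,0.0,-0.11,0,0,0,-1],[-0.08,0.0,-0.11,0,0,0,-1],[-0.08,0.0,-0.11,0,0,0,-1]]]'

```text
clock: 23.6
position: [0.5253, -0.3057, 0.2356]
ee_rot: [-0.1, 3.137, -0.001]
force: [-0.3, 0.6, -0.1]
width: 1.003
gripper_force: 0.0
```

Run:
```python
from h import *
print(observe()['position'],observe()['force'])
spots(.1347,(.441,-.312),'w5',.04)
a=get_image('top')[130:300,140:480]; save('top1',cv2.resize(a,None,fx=2.3,fy=2.3))
to(.617+.06,-.342,.17,3.3)
```

```text
[ 0.52534444 -0.30571694  0.23560367] [-0.3281244   0.60486245 -0.12567425]
pair mid [ 441.2 -313.6] sep 58.1 ang 3.2 [316. 137.] [317.  61.]
to [-0.1536 -0.0442  0.0642] [ 0.0002 -0.0012  0.0022] t 23.7
```

View pics/top1.png

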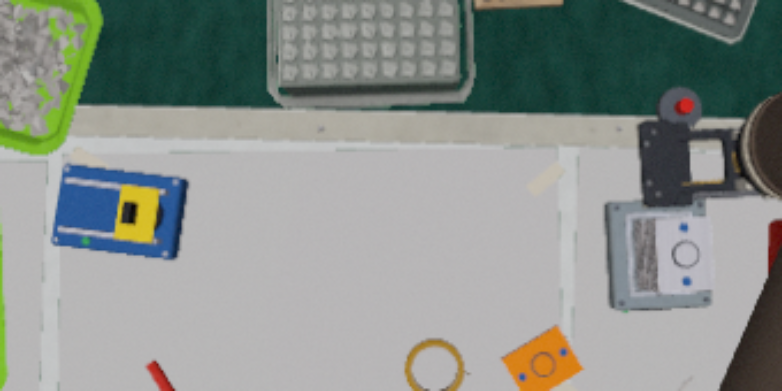

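Emit:
jog_arm --motion '[[[-0.04,-0.01,0.01,0,0,0,-1],[-0.08,-0.025,0.03,0,0,0,-1],[-0.12,-0.04,0.05,0,0,0,-1],[-0.152,-0.046,0.064,0,0,0,-1],[-0.152,-0.046,0.064,0,0,0,-1],[-0.152,-0.046,0.064,0,0,0,-1]]]'

```text
clock: 24.2
position: [0.6752, -0.3437, 0.1668]
ee_rot: [0.093, -3.135, -0.003]
force: [-0.7, 0.3, -0.1]
width: 1.002
gripper_force: 0.0
```

Run:
```python
from h import *
print(observe()['position'],observe()['force'])
im=get_image('wrist'); save('w6',im); c=K('wrist')
h=cv2.cvtColor(np.ascontiguousarray(im),cv2.COLOR_RGB2HSV)
m=cv2.inRange(h,(0,130,60),(8,255,255))|cv2.inRange(h,(172,130,60),(180,255,255))
k,_,st,ce=cv2.connectedComponentsWithStats(m)
for i in range(1,k):
    if st[i,4]>60: print('red',st[i],ce[i].round(1),back([ce[i]],.045,c)[0].round(4))
for s in silhouettes('weight','wrist'):print(s['p'],s['pixel'],rect(s['mask'],.024,c),rect(s['mask'],.015,c))
to(.617,-.342,.06,3.3)
```

```text
[ 0.6752265  -0.34366449  0.16682657] [-0.70874043  0.32151287 -0.11192766]
red [314 127  19  19 288] [322.5 136.1] [ 0.6184 -0.3446  0.045 ]
0.87 [322.0, 131.9] (618, -345, 53, 52, 3.4) (618, -345, 55, 54, 3.4)
to [0.0565 0.0065 0.1109] [-0.0003 -0.0018  0.    ] t 24.3
```

View pics/w6.png

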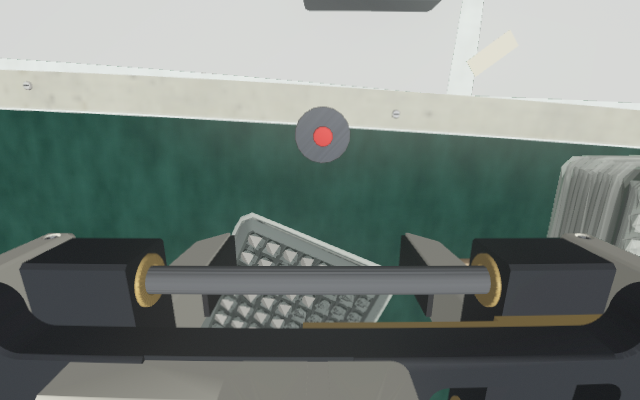

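Emit:
jog_arm --motion '[[[0.03,0.0046,0.02,0,0,0,-1],[0.0554,0.0046,0.06,0,0,0,-1],[0.0554,0.0046,0.1,0,0,0,-1],[0.0554,0.0046,0.125,0,0,0,-1],[0.0554,0.0046,0.13,0,0,0,-1],[0.0554,0.0046,0.13,0,0,0,-1],[0.0554,0.0046,0.13,0,0,0,-1]]]'

```text
clock: 24.88
position: [0.6208, -0.3438, 0.0439]
ee_rot: [-0.092, 3.138, -0.002]
force: [0.3, -0.1, 0.1]
width: 1.001
gripper_force: 0.0
```

Emit:
jog_arm --motion '[[[0.0015,0,0.008,0,0,0,-0.5],[0.0015,0,0.012,0,0,0,0],[0.0015,0,0.013,0,0,0,0],[0.0015,0,0.013,0,0,0,0],[0.0015,0,0.013,0,0,0,0]]]'

```text
clock: 25.3
position: [0.6188, -0.343, 0.0285]
ee_rot: [-0.093, 3.14, -0.0]
force: [-0.3, 0.8, 0.4]
width: 0.689
gripper_force: 0.0
```

Emit:
jog_arm --motion '[[[0,0,0,0,0,0,1],[0,0,0,0,0,0,1],[0,0,0,0,0,0,1],[0,0,0,0,0,0,1],[0,0,0,0,0,0,1],[0,0,0,0,0,0,1],[0,0,0,0,0,0,1],[0,0,0,0,0,0,1]]]' --force 40

```text
clock: 25.97
position: [0.6186, -0.3428, 0.0282]
ee_rot: [0.093, -3.14, -0.001]
force: [-0.5, 0.3, 0.8]
width: 0.183
gripper_force: 40.0
```

Emit:
jog_arm --motion '[[[0,0,-0.03,0,0,0,1],[0,0,-0.07,0,0,0,1],[0,0,-0.11,0,0,0,1],[0.02,0.005,-0.15,0,0,0,1],[0.05,0.012,-0.16,0,0,0,1],[0.09,0.02,-0.16,0,0,0,1],[0.13,0.03,-0.16,0,0,0,1],[0.165,0.041,-0.16,0,0,0,1],[0.175,0.041,-0.16,0,0,0,1],[0.175,0.041,-0.16,0,0,0,1]]]'

```text
clock: 26.8
position: [0.4372, -0.3121, 0.188]
ee_rot: [0.088, -3.138, -0.003]
force: [-0.3, -0.1, -4.3]
width: 0.186
gripper_force: 40.0
```

Emit:
jog_arm --motion '[[[0,0,0.005,0,0,0,1],[0,0,0.012,0,0,0,1],[0,0,0.018,0,0,0,1],[0,0,0.02,0,0,0,1],[0,0,0.02,0,0,0,1]]]'

```text
clock: 27.22
position: [0.4415, -0.312, 0.1668]
ee_rot: [0.094, -3.138, -0.001]
force: [-0.5, 0.3, -4.0]
width: 0.186
gripper_force: 40.0
```

Emit:
jog_arm --motion '[[[0,0,0.0015,0,0,0,1],[0,0,0.003,0,0,0,1],[0,0,0.004,0,0,0,1],[0,0,0.0045,0,0,0,1],[0,0,0.005,0,0,0,1],[0,0,0.0055,0,0,0,1],[0,0,0.006,0,0,0,1],[0,0,0.0065,0,0,0,1],[0,0,0.0065,0,0,0,1]]]'

```text
clock: 27.97
position: [0.4415, -0.3124, 0.1616]
ee_rot: [-0.093, 3.14, 0.0]
force: [-0.6, 0.4, -4.8]
width: 0.182
gripper_force: 40.0
```

Emit:
jog_arm --motion '[[[0,0,0.0005,0,0,0,1],[0,0,0.001,0,0,0,1],[0,0,0.0015,0,0,0,1],[0,0,0.0015,0,0,0,1]]]'

```text
clock: 28.3
position: [0.4416, -0.3125, 0.1607]
ee_rot: [-0.093, 3.14, -0.0]
force: [-2.3, 0.9, 3.5]
width: 0.184
gripper_force: 40.0
```

Emit:
jog_arm --motion '[[[0,0,0,0,0,0,0.5],[0,0,0,0,0,0,0],[0,0,0,0,0,0,0],[0,0,0,0,0,0,0],[0,0,0,0,0,0,0],[0,0,-0.01,0,0,0,0],[0,0,-0.03,0,0,0,0],[0,0,-0.07,0,0,0,0],[-0.04,0,-0.08,0,0,0,0],[-0.08,0,-0.08,0,0,0,0]]]'

```text
clock: 29.13
position: [0.5225, -0.3099, 0.246]
ee_rot: [-0.087, 3.133, -0.005]
force: [1.4, -0.5, -0.6]
width: 0.506
gripper_force: 0.0
```

Emit:
jog_arm --motion '[[[0,0.04,0,0,0,0.02,0],[0,0.08,0,0,0,0.04,0],[0,0.12,0,0,0,0.06,0],[0,0.16,0,0,0,0.08,0],[0,0.2,0,0,0,0.1,0],[0,0.24,0,0,0,0.12,0],[0,0.28,0,0,0,0.14,0],[0,0.32,0,0,0,0.152,0],[0,0.36,0,0,0,0.152,0],[0,0.4,0,0,0,0.152,0]]]'

```text
clock: 29.97
position: [0.4974, 0.0934, 0.2412]
ee_rot: [0.146, 3.137, 0.0]
force: [2.2, 0.2, 0.4]
width: 0.499
gripper_force: 0.0
```

Run:
```python
from h import *
print(observe()['position'],observe()['force'])
a=get_image('side')[180:360,180:420]; save('side1',cv2.resize(a,None,fx=3,fy=3,interpolation=2))
to(.474+.065,.30,.2,-5.5)
```

```text
[0.49741694 0.09342519 0.24121315] [2.16099277 0.1780064  0.35915263]
to [-0.0258  0.1995  0.0419] [ 0.0047 -0.0001  0.0123] t 30.02
```

View pics/side1.png

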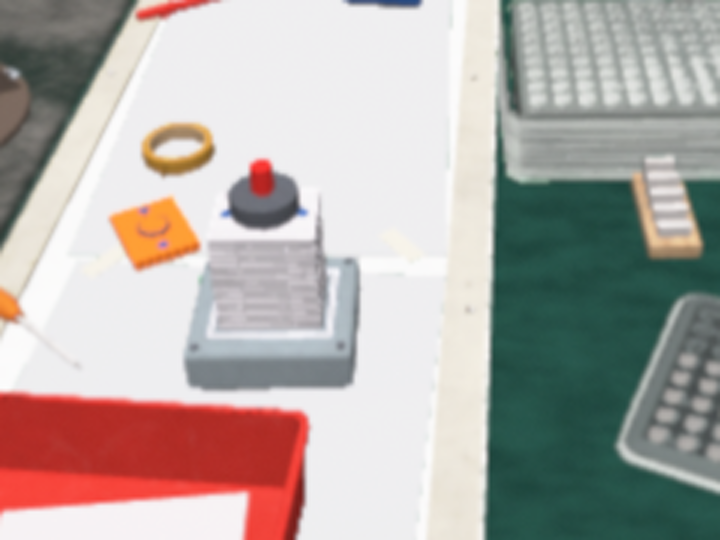

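Emit:
jog_arm --motion '[[[-0.005,0.04,0.01,0,0,0.01,0],[-0.01,0.08,0.02,0,0,0.01,0],[-0.018,0.12,0.03,0,0,0.01,0],[-0.025,0.16,0.04,0,0,0.01,0],[-0.025,0.197,0.04,0,0,0.01,0],[-0.025,0.197,0.04,0,0,0.01,0],[-0.025,0.197,0.04,0,0,0.01,0]]]'

```text
clock: 30.6
position: [0.5404, 0.288, 0.2]
ee_rot: [-0.155, -3.137, -0.0]
force: [0.4, -0.9, 0.0]
width: 0.501
gripper_force: 0.0
```

Run:
```python
from h import *
print(observe()['position'],observe()['force'])
im=get_image('wrist'); save('w7',im); c=K('wrist')
for q,z in(('control_box',.04),('catch',.066)):
    for s in silhouettes(q,'wrist'):
        if s['p']>.3: print(q,s['p'],s['pixel'],rect(s['mask'],z,c))
h=cv2.cvtColor(np.ascontiguousarray(im),cv2.COLOR_RGB2HSV)
m=cv2.inRange(h,(20,120,90),(34,255,255)); k,l,st,ce=cv2.connectedComponentsWithStats(m)
i=1+st[1:,4].argmax(); print('yellow',st[i],rect(l==i,.066,c))
x,y,w,hh=st[i,:4]; d=cv2.inRange(h,(0,0,0),(180,255,60))[y:y+hh,x:x+w]
k,l,s2,ce=cv2.connectedComponentsWithStats(d)
for j in range(1,k):
    if s2[j,4]>50: print('dark',s2[j],ce[j]+[x,y],back([ce[j]+[x,y]],.091,c)[0].round(4))
```

```text
[0.54040741 0.28800166 0.200021  ] [ 0.40498865 -0.92188392  0.01544347]
control_box 0.76 [360.2, 120.5] (479, 334, 149, 99, 84.6)
catch 0.96 [331.8, 121.2] (475, 301, 63, 47, -6.7)
yellow [ 304   87   50   70 2986] (475, 301, 62, 45, -5.7)
```

View pics/w7.png

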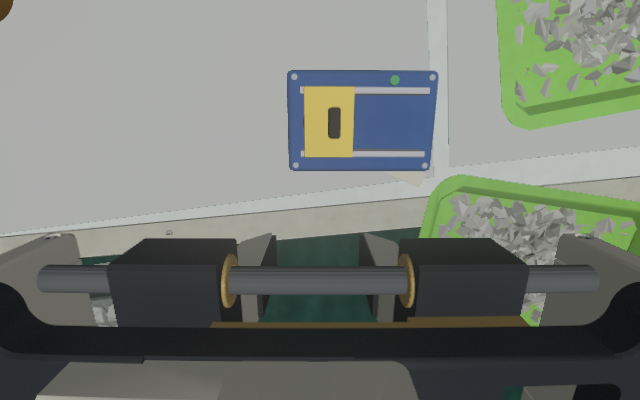

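Run:
```python
from h import *
c=K('wrist'); print(back([(334.5,122.5)],.091,c),back([(328,92),(341,92)],.091,c))
to(.475,.302,.11,-5.5)
```

```text
[[0.47599262 0.30362447 0.091     ]] [[0.45106322 0.3004926  0.091     ]
 [0.4521642  0.31116512 0.091     ]]
to [0.068  0.0114 0.0907] [-0.0007  0.0006 -0.0088] t 30.75
```

Emit:
jog_arm --motion '[[[0.035,0.006,0.01,0,0,-0.009,0],[0.068,0.0114,0.04,0,0,-0.009,0],[0.068,0.0114,0.07,0,0,-0.009,0],[0.068,0.0114,0.09,0,0,-0.009,0],[0.068,0.0114,0.115,0,0,-0.009,0],[0.068,0.0114,0.128,0,0,-0.009,0],[0.068,0.0114,0.13,0,0,-0.009,0],[0.068,0.0114,0.13,0,0,-0.009,0]]]'

```text
clock: 31.42
position: [0.4746, 0.3022, 0.0702]
ee_rot: [-0.151, -3.137, 0.002]
force: [0.4, 0.4, 1.0]
width: 0.497
gripper_force: 0.0
```

Emit:
jog_arm --motion '[[[0,0,0,0,0,0,1],[0,0,0,0,0,0,1],[0,0,0,0,0,0,1],[0,0,0,0,0,0,1],[0,0,0,0,0,0,1],[0,0,0,0,0,0,1],[0,0,0,0,0,0,1]]]' --force 20

```text
clock: 32.0
position: [0.4749, 0.3057, 0.0709]
ee_rot: [0.146, 3.137, 0.004]
force: [0.2, 5.6, 1.0]
width: 0.106
gripper_force: 20.0
```

Emit:
jog_arm --motion '[[[0,0.008,0,0,0,0,1],[0,0.018,0,0,0,0,1],[0,0.028,0,0,0,0,1],[0,0.038,0,0,0,0,1],[0,0.048,0,0,0,0,1],[0,0.056,0,0,0,0,1],[0,0.062,0,0,0,0,1],[0,0.066,0,0,0,0,1],[0,0.068,0,0,0,0,1],[0,0.068,0,0,0,0,1]]]'

```text
clock: 32.83
position: [0.4809, 0.3658, 0.0707]
ee_rot: [-0.153, -3.136, 0.013]
force: [-3.9, -18.0, 19.6]
width: 0.11
gripper_force: 20.0
```

Emit:
jog_arm --motion '[[[0,-0.003,0,0,0,0,1],[0,-0.003,0,0,0,0,0],[0,-0.003,0,0,0,0,0],[0,-0.003,0,0,0,0,0],[0,-0.003,-0.03,0,0,0,0],[0,-0.003,-0.07,0,0,0,0],[-0.03,-0.03,-0.11,0,0,0,0],[-0.065,-0.06,-0.13,0,0,0,1],[-0.065,-0.065,-0.13,0,0,0,1],[-0.065,-0.065,-0.13,0,0,0,1]]]'

```text
clock: 33.67
position: [0.5448, 0.2954, 0.2035]
ee_rot: [0.159, 3.131, -0.0]
force: [-0.1, -1.2, 0.9]
width: 0.327
gripper_force: 0.0
```

Run:
```python
from h import *
print(observe()['position'],observe()['force'])
im=get_image('wrist'); save('w8',im); c=K('wrist')
h=cv2.cvtColor(np.ascontiguousarray(im),cv2.COLOR_RGB2HSV)
m=cv2.inRange(h,(20,120,90),(34,255,255)); k,l,st,ce=cv2.connectedComponentsWithStats(m)
i=1+st[1:,4].argmax(); print('yellow',st[i],rect(l==i,.066,c))
m=cv2.inRange(h,(0,130,60),(8,255,255))|cv2.inRange(h,(172,130,60),(180,255,255))
k,l,st,ce=cv2.connectedComponentsWithStats(m)
for i in range(1,k):
    if st[i,4]>60: print('red',st[i],rect(l==i,.062,c),back([ce[i]],.062,c)[0].round(4))
to(.476,.305,.09,-5.5)
```

```text
[0.54478454 0.29544283 0.20349104] [-0.07949195 -1.20577737  0.92885616]
yellow [ 356   82   51   70 2750] (477, 362, 62, 44, -5.6)
red [303 103  28  29 649] (471, 303, 25, 25, -5.6) [0.4709 0.303  0.062 ]
to [0.0669 0.0003 0.1115] [ 0.0006  0.0033 -0.0029] t 33.72
```

View pics/w8.png

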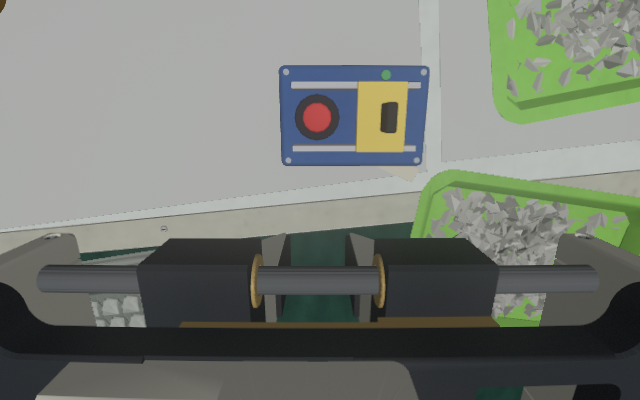

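Emit:
jog_arm --motion '[[[0.03,0,0.02,0,0,0,1],[0.067,0,0.05,0,0,0,1],[0.067,0,0.09,0,0,0,1],[0.067,0,0.115,0,0,0,1],[0.067,0,0.122,0,0,0,1],[0.067,0,0.122,0,0,0,1],[0.067,0,0.122,0,0,0,1]]]'

```text
clock: 34.3
position: [0.4731, 0.3076, 0.0787]
ee_rot: [0.147, 3.138, 0.0]
force: [0.2, -0.1, 0.9]
width: 0.004
gripper_force: 0.0
```

Emit:
jog_arm --motion '[[[-0.001,-0.0025,0.008,0,0,0,1],[-0.001,-0.0025,0.014,0,0,0,1],[-0.001,-0.0025,0.017,0,0,0,1],[-0.001,-0.0025,0.019,0,0,0,1],[-0.001,-0.0025,0.021,0,0,0,1],[-0.001,-0.0025,0.0225,0,0,0,1],[-0.001,-0.0025,0.0235,0,0,0,1],[-0.001,-0.0025,0.0235,0,0,0,1]]]'

```text
clock: 34.97
position: [0.4742, 0.3044, 0.0561]
ee_rot: [0.148, 3.137, 0.001]
force: [-2.3, -3.7, 16.4]
width: 0.001
gripper_force: 8.0
```

Emit:
jog_arm --motion '[[[0,0,0.0007,0,0,0,1],[0,0,0.0007,0,0,0,1],[0,0,0.0007,0,0,0,1]]]'

```text
clock: 35.22
position: [0.4743, 0.3044, 0.056]
ee_rot: [0.148, 3.137, 0.002]
force: [-3.6, -5.2, 22.6]
width: 0.004
gripper_force: 11.5
```

Emit:
jog_arm --motion '[[[0,0,-0.01,0,0,0,1],[0,0,-0.04,0,0,0,0],[0,0.02,-0.065,0,0,0,0],[0,0.05,-0.065,0,0,0,0],[0,0.061,-0.065,0,0,0,0],[0,0.061,-0.065,0,0,0,0],[0,0.061,-0.045,0,0,0,0],[0,0.061,-0.025,0,0,0,0],[0,0.061,-0.016,0,0,0,0],[0,0.061,-0.016,0,0,0,0]]]'

```text
clock: 36.05
position: [0.4778, 0.3633, 0.0676]
ee_rot: [-0.148, -3.135, 0.006]
force: [0.0, 0.4, -0.7]
width: 0.494
gripper_force: 0.0
```

Emit:
jog_arm --motion '[[[-0.002,0.002,-0.002,0,0,0,0],[-0.002,0.002,-0.002,0,0,0,0.4],[-0.002,0.002,-0.002,0,0,0,1],[-0.002,0.002,-0.002,0,0,0,1],[-0.002,0.002,-0.002,0,0,0,1],[-0.002,0.002,-0.002,0,0,0,1],[-0.002,0.002,-0.002,0,0,0,1]]]'

```text
clock: 36.63
position: [0.4813, 0.366, 0.0722]
ee_rot: [-0.148, -3.138, 0.002]
force: [-2.4, -13.8, 10.6]
width: 0.114
gripper_force: 7.0
```

Emit:
jog_arm --motion '[[[0,-0.004,0,0,0,0,1],[0,-0.012,0,0,0,0,1],[0,-0.022,0,0,0,0,1],[0,-0.032,0,0,0,0,1],[0,-0.042,0,0,0,0,1],[0,-0.051,0,0,0,0,1],[0,-0.058,0,0,0,0,1],[0,-0.063,0,0,0,0,1],[0,-0.066,0,0,0,0,1],[0,-0.066,0,0,0,0,1]]]'

```text
clock: 37.47
position: [0.4753, 0.3056, 0.0723]
ee_rot: [0.143, 3.136, 0.01]
force: [0.8, 15.8, -5.5]
width: 0.107
gripper_force: 20.0
```

Emit:
jog_arm --motion '[[[0,0.001,0,0,0,0,1],[0,0.002,0,0,0,0,0],[0,0.002,0,0,0,0,0],[0,0.002,0,0,0,0,0],[0,0.002,0,0,0,0,0],[0,0.002,-0.03,0,0,0,0],[0,0.002,-0.07,0,0,0,0],[-0.03,0.0,-0.11,0,0,0,0],[-0.065,0,-0.13,0,0,0,0],[-0.065,0,-0.13,0,0,0,0]]]'

```text
clock: 38.3
position: [0.5469, 0.2935, 0.2074]
ee_rot: [0.153, 3.128, 0.005]
force: [0.8, 0.3, 0.1]
width: 0.501
gripper_force: 0.0
```

Run:
```python
from h import *
print(observe()['position'],observe()['force'])
im=get_image('wrist'); c=K('wrist'); save('top2',cv2.resize(np.vstack([im[40:200],get_image('top')[90:310]]),None,fx=1.2,fy=1.2))
h=cv2.cvtColor(np.ascontiguousarray(im),cv2.COLOR_RGB2HSV)
m=cv2.inRange(h,(20,120,90),(34,255,255)); k,l,st,ce=cv2.connectedComponentsWithStats(m)
i=1+st[1:,4].argmax(); print('yellow',rect(l==i,.066,c))
```

```text
[0.54688097 0.29353009 0.20735666] [0.76816804 0.29468392 0.09113912]
yellow (472, 300, 62, 44, -5.6)
```

View pics/top2.png

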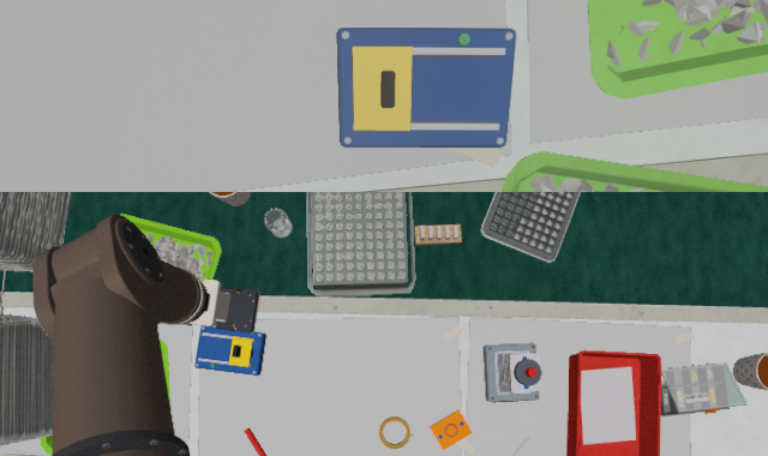

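```bash
python3 -c "from cell import *; print(sign_off())"
```

```text
the job is handed in; nothing more can be done
None
```

I stacked all four loose plates square on the pile with the weight upright on top, then opened the catch, pressed the start button fully down, shut the catch again, and handed the job in at about 38 s; no verdict came back.

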